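# Lock the lamp unit's access covers

## Robot

A 7-joint arm with a two-finger parallel gripper is mounted at the origin on the work surface. World frame = base frame: x ahead of the robot, y to its left, z up, the work surface at z = 0. Lengths are in m, angles in rad, forces in N, time in s.
With the tool pointing down it reaches from about 0.425 to 0.925 m from the base axis. Payload 6.8 kg.
Tool frame: the origin (TCP) lies at the very end of the fingers, on their centre line; the grasp point (between the pads) lies bot.grip_point_offset behind it (bot.grip_point_offset is the distance from the TCP to the grasp point, in m); z points along the fingers, y is the line along which they close (so a half turn about z gives the same grasp; the last joint's range is limited). The gripper opens to 85 mm and grips with 20 to 120 N. Pads are 22 mm wide; open, the fingers measure 114 mm over their backs; the gripper's body (76 mm by 85 mm) begins 54 mm behind the grasp point. The pads swing forward as they close: fully open they stand 13 mm farther back than shut.
Start: joints at [-1.388, 0.477, 0.022, 1.555, -0.011, 1.109, -0.083], TCP at [0.194, 0.647, 0.231] pointing down, gripper open.
Joint ranges: [-2.96, 2.96], [-0.34, 2.1], [-1.41, 1.46], [0.24, 2.44], [-1.37, 4.51], [0.17, 1.92], [-2.96, 2.96]. Speed limits (rad/s): [2.39, 2.39, 3.14, 3.14, 3.14, 3.14, 3.14].

## Interface

Orientations are given as a unit quaternion [w, x, y, z].
In Python, from station import bot, imaging gives the robot as it stands. The module is installed in compiled form; this text tells all that it offers.
- The arm moves only by the tool carry_out, never from a script. Its argument "targets" is one flat list of numbers, 5 for each row, row after row: the closure in counts, from 0 (fully open) to 255 (shut), then the shift along the world's x, y, z in mm, then the turn about the world's z in degrees. A call has 1 to 20 rows; each row shifts and turns the commanded pose from where the row before left it; what a row does not reach is not made up. A row lasts 1/10 s, in which the tool goes at most 50 mm and 8.59 degrees, less where a joint would pass 70% of its speed; a pose out of reach is approached as far as the arm can. A call is refused whole if a number of a shift passes 50 or a number of a turn 8.59, either way. A call with a gripper value outside its range is refused whole. The fingers move at their own pace and stop on an object; "newtons" is the grip in N (left out, the last holds). Time passes only in rows, so rows that do not move let the fingers close. It gives the time, the measured TCP pose, the force, the opening and the grip force at its end, in the units of the state.
- bot.get_obs(): the state, without advancing time (a new reading comes with each control period).
- imaging.read_camera(name): name is "scene" or "top" or "wrist"; returns a dict with "frame" (480x640x3 uint8, red, green, blue), "fov_y" (degrees; the focal length in pixels is half the picture's height over the tangent of half this angle, whatever the lens; pixels are square), "cx", "cy" (the principal point, pixels), "k1" (the pictures are not rectified: a ray, as slopes to the right and down, at radius r is drawn at 1 + k1 r^2 times it, then the intrinsics apply), "pose" (4x4, takes a point from camera to world coordinates); the wrist camera has in their place "tool_from_camera" (4x4, takes a point from camera to tool coordinates, whose origin is the TCP and whose axes are the flange's). Camera axes: x right, y up, looking along -z (the intrinsics and any distortion apply to the point x, -y, -z); pixel columns grow to the right and rows downward; lengths in m; the calibration is good to about 2 mm. A picture is of the moment at which its call begins: read the wrist's pose just before it. There is no depth.
- bot.hand_in(): hands the job in; it is judged then, once.
The state is a dict: "t": time; "q": joint angles; "joint_vel": joint speeds; "joint_torque": joint torques, N m; "eef_pos": TCP position; "tool_rot": TCP orientation; "contact_force": force on the tool from outside, world axes, zero at the start; "torque": the same for the moment, N m; "gripper_width": opening from 0.0 (shut) to 1.0 (fully open); "grasp_force": force on a finger pad.
Only numpy, scipy, OpenCV 4.12 (cv2) and the standard library are available. Lean on these libraries where they do the work, as an engineer would, in place of code of your own. Each camera call takes 0.05 s, during which the arm holds its last target. There are 200 camera calls.

## Task

Lock down the two access covers on top of the microscope's lamp unit: set a fingertip in the slot of each cover's quarter-turn fastener and turn it clockwise all the way to its stop, so that the slot lines up with the green marks and the cover is drawn flush. Do not disturb the bottle, the culture flask or the small pot standing about, and finish with both fasteners locked and the hand clear.

Things in the scene. Friction and masses are not known exactly. Their poses are not given: they have to be found in the camera images.
- unit: fixed off-white lamp unit, a low box 250 mm (its x) by 360 mm (its y) by 100 mm high; origin at the centre of its underside on the bench; front to its -x (robot side), z up. In its top two grey covers side by side, each 128 mm (x) by 139 mm (y), 35 mm to -x and 70.5 mm to either y side of the origin; unlocked they stand 7 mm proud of the unit's top, locked they are flush
- fastener_left (a point): centre of the left fastener at its flush top face, on its upright axis: 35 mm to -x and 70.5 mm to +y of the unit's origin, 107 mm above the bench unlocked, 100 mm locked. Black disc 92 mm across, flush in the cover; one straight slot right across its middle, 34 mm wide, 92 mm long (ends closed by the cover), 19 mm deep, yellow floor, upright walls: the only hold
- fastener_right (a point): centre of the right fastener at its flush top face, on its upright axis: 35 mm to -x and 70.5 mm to -y of the unit's origin, 107 mm above the bench unlocked, 100 mm locked. Black disc 92 mm across, flush in the cover; one straight slot right across its middle, 34 mm wide, 92 mm long (ends closed by the cover), 19 mm deep, yellow floor, upright walls: the only hold
- turn_left (a joint): left fastener's angle, rad, clockwise from above: 0 = unlocked, slot along the unit's y; 1.571 = locked, slot along the unit's x, in line with the two green marks beside it. Hard stops at both. Stiff (about 0.16 N m); stays where left. Turning it draws its cover down 7 mm, evenly
- turn_right (a joint): right fastener's angle, rad, clockwise from above: 0 = unlocked, slot along the unit's y; 1.571 = locked, slot along the unit's x, in line with the two green marks beside it. Hard stops at both. Stiff (about 0.16 N m); stays where left. Turning it draws its cover down 7 mm, evenly
- medium_mid (a point): bystander: centre (half-way up) of an upright amber bottle with a blue cap, 60 mm across, 130 mm tall, loose on the bench on the unit's +y side
- flask_mid (a point): bystander: centre of a lying clear culture flask with red medium, 75 by 110 by 34 mm plus a neck with an orange cap that reaches 92 mm from the centre along its y, loose on the bench on the unit's -y side
- pot_mid (a point): bystander: centre of a small upright specimen pot with a white cap, 40 mm across, 42 mm tall, standing loose on top of the unit behind the covers (its +x side)

How it is judged:
By the outcome, as a careful person would: the job done as asked, in the order asked, and still so for the second after the job is handed in, with the robot touching nothing.
It also fails if it takes over 54 s, if anything falls off the work surface, if the arm or the gripper's body presses on something with over 40 N, if the wrist force passes 120 N, or if a joint passes its speed limit or range.

## Working session

There is one attempt and no reset: what is moved stays moved. The work goes in short steps, Python scripts to look and compute and a tool call to move; the robot and the scene stay as the last step left them, time stands still between calls to the robot, and variables do not carry over. Pictures are saved under pics/ and viewed, at most 10 in all, crops included, and the job is handed in when it is done.

Besides the shell and the picture viewer there is one more tool, called after "Request:" by a JSON object that holds its "fn" and its "kwargs". carry_out: Moves the arm, as the interface text tells. Its arguments: {"type":"object","properties":{"targets":{"type":"array","items":{"type":"number"}},"newtons":{"type":"number"}},"required":["targets"]}

```bash
mkdir -p pics
python3 - <<'E'
from station import bot, imaging
import cv2
print(bot.get_obs()); print(bot.grip_point_offset)
for n in ("scene","top"):
    c=imaging.read_camera(n); cv2.imwrite(f"pics/{n}0.png",c["frame"][:,:,::-1])
    print({k:v for k,v in c.items() if k!="frame"})
E
```

```text
{'t': 0.0, 'q': array([-1.38810845,  0.47782346,  0.02233207,  1.55646101, -0.01152711,
        1.10931275, -0.08307853]), 'joint_vel': array([-0.00086032, -0.00122563,  0.00120929,  0.00127433, -0.00095842,
        0.00079877,  0.00134277]), 'joint_torque': array([-1.85780627e-04, -5.96476150e+01,  1.60775285e+00, -2.81182677e+01,
        1.24316677e-02,  9.56623204e-03,  6.33424875e-06]), 'eef_pos': array([0.19335719, 0.64608234, 0.23030588]), 'tool_rot': array([-7.98314086e-05,  1.44863512e-01,  9.89451203e-01, -9.35039263e-04]), 'contact_force': array([-0.16407643, -0.3770431 , -0.5639097 ]), 'torque': array([-0.01509716, -0.03397554, -0.04596694]), 'grasp_force': 0.0, 'gripper_width': 0.9996032671478338}
0.0187
{'fov_y': 57.36048448822037, 'cx': 321.0195025545086, 'cy': 246.60224440540816, 'k1': -0.014257731643558426, 'pose': array([[ 0.10520389, -0.67988468,  0.7257334 ,  1.2981197 ],
       [ 0.99427976,  0.08544294, -0.06408794, -0.0481586 ],
       [-0.01843639,  0.72832433,  0.68498451,  0.77725767],
       [ 0.        ,  0.        ,  0.        ,  1.        ]])}
{'fov_y': 44.68263647245396, 'cx': 319.72867459161404, 'cy': 243.8804096993996, 'k1': -0.16749066919891284, 'pose': array([[-0.00301028,  0.9962092 , -0.08693776,  0.4594969 ],
       [-0.99996409, -0.00231006,  0.00815381,  0.02820749],
       [ 0.00792207,  0.08695919,  0.99618038,  1.49276458],
       [ 0.        ,  0.        ,  0.        ,  1.        ]])}
```

View pics/top0.png

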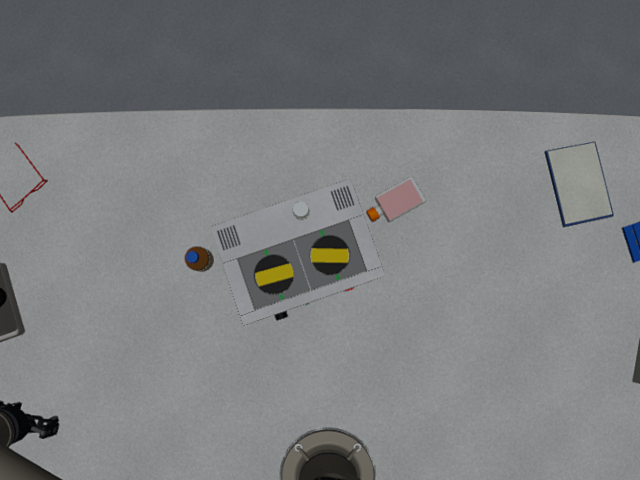

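View pics/scene0.png

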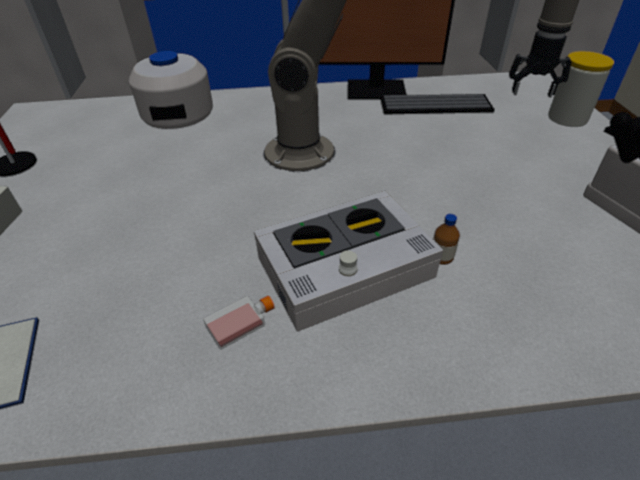

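The top view shows the left fastener at about (274,274) and the right at (330,255). The pot is at (301,210), the bottle at (198,258), and the flask at (400,200) with its cap at (373,214). The right slot already looks part-turned clockwise. Next I'll measure positions.

```bash
cat > h.py <<'E'
import numpy as np, cv2
from station import bot, imaging
from scipy.spatial.transform import Rotation as R
def ray(c,uv,pose):
    h=c["frame"].shape[0]; f=h/2/np.tan(np.radians(c["fov_y"])/2)
    K=np.array([[f,0,c["cx"]],[0,f,c["cy"]],[0,0,1]])
    p=cv2.undistortPoints(np.float64(uv).reshape(-1,1,2),K,np.array([c["k1"],0,0,0,0.]))[:,0]
    d=np.c_[p[:,0],-p[:,1],-np.ones(len(p))]@pose[:3,:3].T
    return d
def onplane(c,uv,z,pose=None):
    pose=c["pose"] if pose is None else pose
    d=ray(c,uv,pose); o=pose[:3,3]
    return (o+d*((z-o[2])/d[:,2])[:,None])[:,:2]
def wristpose(c):
    s=bot.get_obs(); w,x,y,z=s["tool_rot"]
    T=np.eye(4); T[:3,:3]=R.from_quat([x,y,z,w]).as_matrix(); T[:3,3]=s["eef_pos"]
    return T@c["tool_from_camera"]
def yellow(im):
    hsv=cv2.cvtColor(im,cv2.COLOR_RGB2HSV)
    m=cv2.inRange(hsv,(22,150,80),(35,255,255))
    return cv2.morphologyEx(m,cv2.MORPH_OPEN,np.ones((3,3)))
def blobs(m,mn=100):
    cs,_=cv2.findContours(m,cv2.RETR_EXTERNAL,cv2.CHAIN_APPROX_NONE)
    return [k[:,0].astype(float) for k in cs if cv2.contourArea(k)>mn]
def report(c,pose,mn=100,zt=.107):
    im=c["frame"]
    for k in blobs(yellow(im),mn):
        p=onplane(c,k,zt-.019,pose)
        (a,b),(w,h),an=cv2.minAreaRect((p*1000).astype(np.float32))
        if w<h: an+=90
        print("slot floor centre mm",round(a,1),round(b,1),"size",round(w),round(h),"dir deg",round((an+90)%180-90,1), "px",k.mean(0).round())
    hsv=cv2.cvtColor(im,cv2.COLOR_RGB2HSV)
    for k in blobs(cv2.inRange(hsv,(50,120,60),(75,255,255)),3):
        print("green",(onplane(c,k.mean(0),zt,pose)*1000).round(1),k.mean(0).round(1),len(k))
E
python3 - <<'E'
from h import *
c=imaging.read_camera("top"); report(c,c["pose"])
# unit outline corners in top picture (top face z=.1)
P=onplane(c,[(213,228),(346,181),(382,271),(244,324)],.1)*1000;print(P.round())
for n,uv,z in (("pot",(301,209),.142),("bottle",(192,257),.13),("flaskcap",(373,214),.017)):print(n,onplane(c,uv,z)*1000)
E
```

```text
slot floor centre mm 508.6 127.0 size 34 91 dir deg -74.2 px [274. 274.]
slot floor centre mm 555.1 -5.6 size 87 34 dir deg 89.8 px [329. 255.]
green [[455.5 108.3]] [281.3 296.5] 11
green [[502.1 -24.5]] [337.3 276.7] 11
green [[560.9 145.3]] [265.8 252.2] 11
green [[607.   12.1]] [321.7 232.8] 13
[[ 620.  274.]
 [ 734.  -47.]
 [ 516. -132.]
 [ 390.  197.]]
pot [[659.24592779  60.64319321]]
bottle [[548.13371294 317.72497784]]
flaskcap [[ 664.59922718 -120.20020697]]
```

Request:
{"fn": "carry_out", "kwargs": {"targets": [120,19.5,-32.5,-1,2,120,19.5,-32.5,-1,2,120,19.5,-32.5,-1,2,120,19.5,-32.5,-1,2,120,19.5,-32.5,-1,2,120,19.5,-32.5,-1,2,120,19.5,-32.5,-1,2,120,19.5,-32.5,-1,2,120,19.5,-32.5,-1,2,120,19.5,-32.5,-1,2,120,19.5,-32.5,-1,2,120,19.5,-32.5,-1,2,120,19.5,-32.5,-1,2,120,19.5,-32.5,-1,2,120,19.5,-32.5,-1,2,120,19.5,-32.5,-1,2,120,0,0,0,0,120,0,0,0,0,120,0,0,0,0], "newtons": 40}}

```text
t: 2.05
eef_pos: [0.5049, 0.1278, 0.2151]
tool_rot: [-0.0, -0.134, 0.991, 0.0]
contact_force: [0.0, 0.7, -0.7]
gripper_width: 0.533
grasp_force: 0.0
```

```bash
cat >> h.py <<'E'
def state():
    s=bot.get_obs(); w,x,y,z=s["tool_rot"]; M=R.from_quat([x,y,z,w]).as_matrix()
    print("t",round(s["t"],2),"tcp",(s["eef_pos"]*1000).round(1),"ydir",round(np.degrees(np.arctan2(M[1,1],M[0,1])),1),"zaxis",M[:,2].round(3),"F",s["contact_force"].round(1),"M",s["torque"].round(2),"w",round(s["gripper_width"],3),"q",s["q"].round(2))
E
python3 - <<'E'
from h import *
state(); c=imaging.read_camera("wrist"); P=wristpose(c); report(c,P,400)
cv2.imwrite("pics/w1.png",c["frame"][:,:,::-1])
E
```

```text
t 2.05 tcp [504.9 127.8 215.1] ydir 105.4 zaxis [-0.001  0.    -1.   ] F [ 0.   0.7 -0.7] M [-0.    0.01  0.01] w 0.533 q [-0.54  0.24  0.2   1.95 -0.06  0.96  1.53]
slot floor centre mm 557.8 -6.1 size 88 28 dir deg 89.3 px [146. 251.]
slot floor centre mm 510.7 128.7 size 30 89 dir deg -74.5 px [319. 239.]
green [[606.6  13.6]] [150.8 319.7] 45
green [[561.3 146.4]] [323.  310.5] 44
green [[501.8 -22.8]] [121.2 182.2] 53
green [[455.8 109.8]] [313.4 169.3] 53
```

View pics/w1.png

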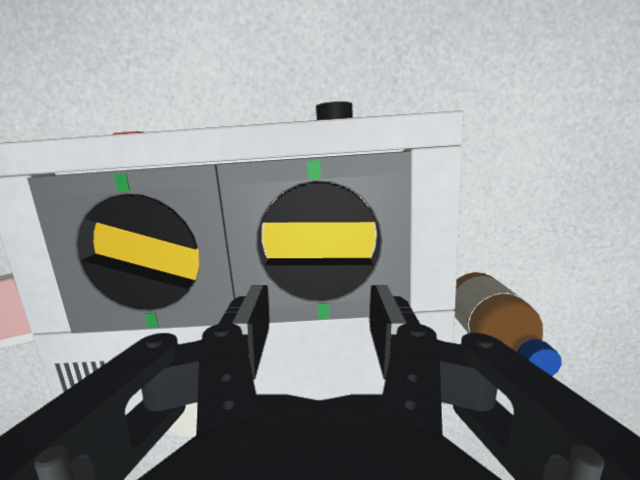

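The wrist picture shows the left slot centred at (319,240), lying along the finger line, and the right slot at (146,251), tilted. The green marks put the left axis at (508.4, 128) mm and the right at (554.3, -5) mm. I'm going down with the fingers part open along the slot.

Request:
{"fn": "carry_out", "kwargs": {"targets": [120,3.5,0,-20,0,120,0,0,-20,0,120,0,0,-20,0,120,0,0,-20,0,120,0,0,-20,0,120,0,0,-12,0,120,0,0,-6,0,120,0,0,-4,0,120,0,0,0,0,120,0,0,0,0]}}

```text
t: 3.1
eef_pos: [0.5095, 0.1269, 0.0939]
tool_rot: [0.001, -0.133, 0.991, 0.0]
contact_force: [-0.0, -0.2, 0.2]
gripper_width: 0.529
grasp_force: 0.0
```

Run:
```python
from h import *
state(); c=imaging.read_camera("wrist")
cv2.imwrite("pics/w2.png",c["frame"][:,:,::-1])
```

```text
t 3.1 tcp [509.5 126.9  93.9] ydir 105.3 zaxis [ 0.001  0.    -1.   ] F [-0.  -0.2  0.2] M [ 0.03 -0.    0.02] w 0.529 q [-0.5   0.42  0.17  2.04 -0.11  0.69  1.58]
```

View pics/w2.png

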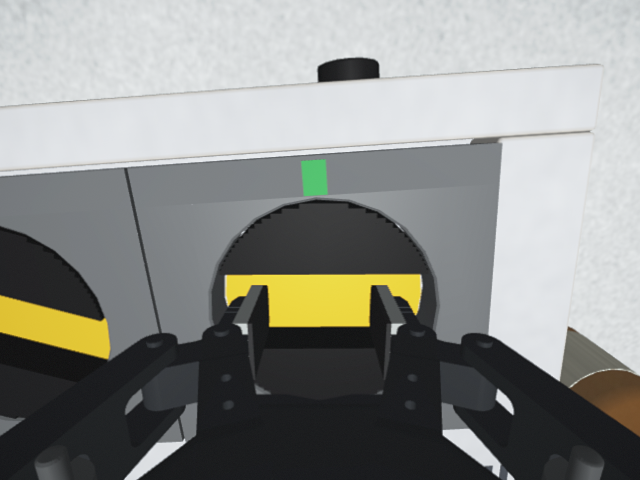

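The fingers are in line with the left slot, with tips at about (255,290) and (385,290) and the slot running from 225 to 422. I'll lower a little more and turn the first half.

Request:
{"fn": "carry_out", "kwargs": {"targets": [120,-1,1,-5,0,120,0,0,0,0,120,0,0,0,-5,120,0,0,0,-5,120,0,0,-0.4,-5,120,0,0,-0.4,-5,120,0,0,-0.4,-5,120,0,0,-0.4,-5,120,0,0,-0.4,-5,120,0,0,-0.4,-5,120,0,0,-0.4,-5,120,0,0,-0.4,-5,120,0,0,0,0,120,0,0,0,0]}}

```text
t: 4.55
eef_pos: [0.5079, 0.1278, 0.0851]
tool_rot: [-0.0, 0.297, 0.955, -0.0]
contact_force: [0.0, -0.4, 0.1]
gripper_width: 0.527
grasp_force: 0.2
```

Run:
```python
from h import *
state(); c=imaging.read_camera("top"); report(c,c["pose"],40)
```

```text
t 4.55 tcp [507.9 127.8  85.1] ydir 55.5 zaxis [-0. -0. -1.] F [ 0.  -0.4  0.1] M [-0.04  0.1  -0.03] w 0.527 q [-0.68  0.45  0.39  2.06 -0.27  0.68  0.86]
slot floor centre mm 555.1 -5.6 size 87 34 dir deg 89.8 px [329. 255.]
green [[502.1 -24.5]] [337.3 276.7] 11
green [[607.   12.1]] [321.7 232.8] 13
```

Run:
```python
from h import *
c=imaging.read_camera("wrist")
cv2.imwrite("pics/w3.png",c["frame"][:,:,::-1])
```

```text
(no output)
```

View pics/w3.png

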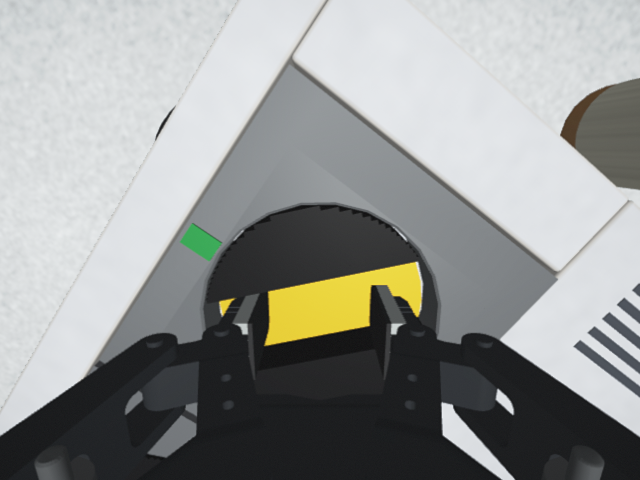

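The slot is following the fingers with a lag of roughly 10°, because the yellow floor is tilted against the finger line. I'll continue toward the stop.

Request:
{"fn": "carry_out", "kwargs": {"targets": [120,0,0,-0.4,-5,120,0,0,-0.4,-5,120,0,0,-0.4,-5,120,0,0,-0.4,-5,120,0,0,-0.4,-5,120,0,0,-0.4,-5,120,0,0,-0.4,-5,120,0,0,-0.4,-5,120,0,0,-0.2,-3,120,0,0,0,-3,120,0,0,0,-2,120,0,0,0,0]}}

```text
t: 5.85
eef_pos: [0.5076, 0.1281, 0.0815]
tool_rot: [-0.0, 0.66, 0.751, -0.0]
contact_force: [-2.0, 1.9, 0.1]
gripper_width: 0.531
grasp_force: 1.3
```

Run:
```python
from h import *
state(); c=imaging.read_camera("wrist");report(c,wristpose(c),400,.1)
```

```text
t 5.85 tcp [507.6 128.1  81.5] ydir 7.4 zaxis [-0.001  0.    -1.   ] F [-2.   1.9  0.1] M [0.35 0.34 0.04] w 0.531 q [-0.85  0.5   0.61  2.07 -0.45  0.7   0.19]
slot floor centre mm 516.6 126.9 size 76 27 dir deg 20.1 px [345. 302.]
green [[456.1 112.8]] [188.  339.3] 52
green [[561.4 146.1]] [459.1 295.7] 103
```

Request:
{"fn": "carry_out", "kwargs": {"targets": [120,0,0,0,-2,120,0,0,0,-2,120,0,0,0,0]}}

```text
t: 6.2
eef_pos: [0.5076, 0.1282, 0.0814]
tool_rot: [0.0, 0.685, 0.729, -0.001]
contact_force: [-1.8, 2.4, -2.4]
gripper_width: 0.527
grasp_force: 32.4
```

Run:
```python
from h import *
state(); c=imaging.read_camera("wrist");report(c,wristpose(c),400,.1)
```

```text
t 6.2 tcp [507.6 128.2  81.4] ydir 3.6 zaxis [-0.001 -0.001 -1.   ] F [-1.8  2.4 -2.4] M [0.45 0.49 2.29] w 0.527 q [-0.86  0.51  0.63  2.07 -0.46  0.7   0.13]
slot floor centre mm 516.2 126.6 size 77 27 dir deg 18.2 px [344. 301.]
green [[561.4 146.1]] [457.8 287.4] 102
```

The moment jumped to 2.3 N·m, so the left fastener is at its stop. Next: back off the fingers, lift, and move over the right fastener.

Request:
{"fn": "carry_out", "kwargs": {"targets": [120,0,0,0,5,120,0,0,0,5,120,0,0,10,0,120,0,0,20,0,120,0,0,35,0,120,0,0,45,0,120,5,-14,0,8,120,5,-14,0,8,120,5,-14,0,8,120,5,-14,0,8,120,5,-14,0,8,120,5,-14,0,8,120,5,-14,0,8,120,5,-14,0,8,120,6,-21,0,8,120,0,0,0,4,120,0,0,0,0,120,0,0,0,0]}}

```text
t: 8.05
eef_pos: [0.5542, -0.0056, 0.1923]
tool_rot: [0.0, 0.008, 1.0, 0.0]
contact_force: [-0.3, 0.5, -0.4]
gripper_width: 0.531
grasp_force: 0.0
```

Run:
```python
from h import *
state(); c=imaging.read_camera("top");report(c,c["pose"],40,.1)
c=imaging.read_camera("wrist"); report(c,wristpose(c),400); cv2.imwrite("pics/w4.png",c["frame"][:,:,::-1])
```

```text
t 8.05 tcp [554.2  -5.6 192.3] ydir 89.0 zaxis [ 0.001  0.    -1.   ] F [-0.3  0.5 -0.4] M [-0.03  0.06  0.01] w 0.531 q [-0.46  0.34  0.44  1.91 -0.18  0.93  1.63]
slot floor centre mm 508.5 126.9 size 90 35 dir deg 19.3 px [274. 275.]
green [[456.  108.5]] [281.3 296.3] 12
green [[560.6 145.4]] [266.  252.5] 12
slot floor centre mm 556.1 -5.1 size 89 30 dir deg 89.2 px [319. 243.]
slot floor centre mm 506.7 128.1 size 88 27 dir deg 19.8 px [505. 171.]
green [[606.6  13. ]] [345. 316.] 46
green [[558.8 142. ]] [530.  251.4] 52
green [[501.8 -23.3]] [290.4 171.4] 56
green [[456.3 106.3]] [497.3  93.9] 63
```

View pics/w4.png

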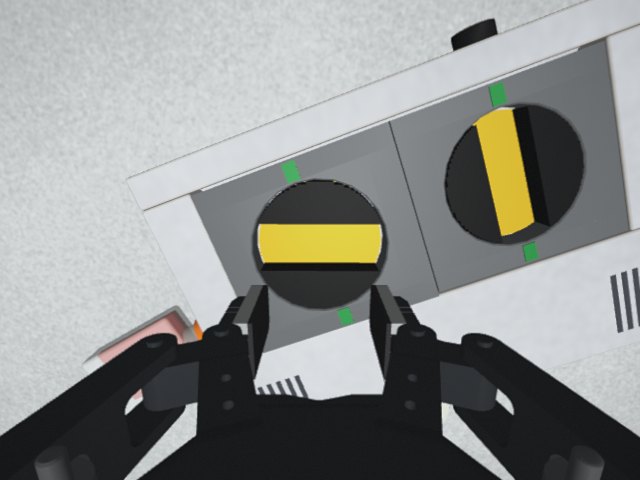

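The left slot (519,171) now points at its green marks: both read 19.3°. The right slot (319,243) lies under and in line with the fingers, so I'll descend and turn.

Request:
{"fn": "carry_out", "kwargs": {"targets": [120,0,0,-25,0,120,0,0,-25,0,120,0,0,-20,0,120,0,0,-15,0,120,0,0,-10,0,120,0,0,-5,0,120,0,0,-3,0,120,0,0,0,0,120,0,0,0,0]}}

```text
t: 9.05
eef_pos: [0.5545, -0.0053, 0.0893]
tool_rot: [0.001, 0.006, 1.0, 0.0]
contact_force: [-0.7, -0.0, 0.3]
gripper_width: 0.529
grasp_force: 0.0
```

Request:
{"fn": "carry_out", "kwargs": {"targets": [120,0,0,0,-5,120,0,0,0,-5,120,0,0,-0.4,-5,120,0,0,-0.4,-5,120,0,0,-0.4,-5,120,0,0,-0.4,-5,120,0,0,-0.4,-5,120,0,0,-0.4,-5,120,0,0,-0.4,-5,120,0,0,-0.4,-5,120,0,0,-0.4,-5,120,0,0,-0.4,-5,120,0,0,-0.4,-5,120,0,0,-0.4,-5,120,0,0,-0.4,-5,120,0,0,-0.4,-5,120,0,0,0,0,120,0,0,0,0]}}

```text
t: 10.85
eef_pos: [0.5543, -0.0051, 0.0834]
tool_rot: [0.0, 0.646, 0.763, 0.0]
contact_force: [-0.8, 0.6, 0.3]
gripper_width: 0.53
grasp_force: 0.3
```

Run:
```python
from h import *
state(); c=imaging.read_camera("wrist");report(c,wristpose(c),400,.1)
```

```text
t 10.85 tcp [554.3  -5.1  83.4] ydir 9.5 zaxis [ 0.001  0.    -1.   ] F [-0.8  0.6  0.3] M [0.08 0.07 0.01] w 0.53 q [-0.66  0.59  0.75  2.01 -0.57  0.77  0.59]
slot floor centre mm 563.3 -5.9 size 75 27 dir deg 21.6 px [343. 300.]
green [[501.9 -21.8]] [186.2 335.7] 74
green [[607.6  12.8]] [456.2 298.3] 101
```

Request:
{"fn": "carry_out", "kwargs": {"targets": [120,0,0,-1,-2,120,0,0,-0.5,-2,120,0,0,0,-2,120,0,0,0,0]}}

```text
t: 11.3
eef_pos: [0.5546, -0.0048, 0.0822]
tool_rot: [0.0, 0.684, 0.729, -0.0]
contact_force: [-2.1, 1.8, 8.2]
gripper_width: 0.529
grasp_force: 30.8
```

Run:
```python
from h import *
state()
```

```text
t 11.3 tcp [554.6  -4.8  82.2] ydir 3.6 zaxis [ 0.    -0.001 -1.   ] F [-2.1  1.8  8.2] M [0.26 0.45 2.16] w 0.529 q [-0.68  0.6   0.77  2.01 -0.6   0.77  0.51]
```

The right fastener is at its stop too, at 2.2 N·m. I'll release and lift clear.

Request:
{"fn": "carry_out", "kwargs": {"targets": [120,0,0,0,5,120,0,0,0,5,120,0,0,10,0,120,0,0,20,0,120,0,0,35,0,120,0,0,45,0,120,-10,-20,30,0,120,-10,-40,10,0,120,-10,-40,0,0,120,-10,-40,0,0,120,-10,-40,0,0,120,0,-20,0,0,120,0,0,0,0,120,0,0,0,0,120,0,0,0,0]}}

```text
t: 12.8
eef_pos: [0.5044, -0.204, 0.2316]
tool_rot: [-0.0, 0.62, 0.785, 0.0]
contact_force: [-0.2, 1.0, 0.1]
gripper_width: 0.525
grasp_force: 0.0
```

Run:
```python
from h import *
state(); c=imaging.read_camera("top");report(c,c["pose"],40,.1); cv2.imwrite("pics/top5.png",c["frame"][:,:,::-1])
```

```text
t 12.8 tcp [ 504.4 -204.   231.6] ydir 13.4 zaxis [-0.     0.001 -1.   ] F [-0.2  1.   0.1] M [ 0.05  0.02 -0.05] w 0.525 q [-0.46  0.37  0.93  1.91 -0.34  1.03  0.86]
slot floor centre mm 508.5 126.9 size 90 35 dir deg 19.3 px [274. 275.]
slot floor centre mm 554.8 -6.8 size 90 35 dir deg 18.2 px [330. 256.]
green [[456.  108.5]] [281.3 296.3] 12
green [[502.1 -24.6]] [337.2 276.8] 11
green [[560.6 145.6]] [265.9 252.5] 12
green [[607.2  12.1]] [321.7 233. ] 12
```

View pics/top5.png

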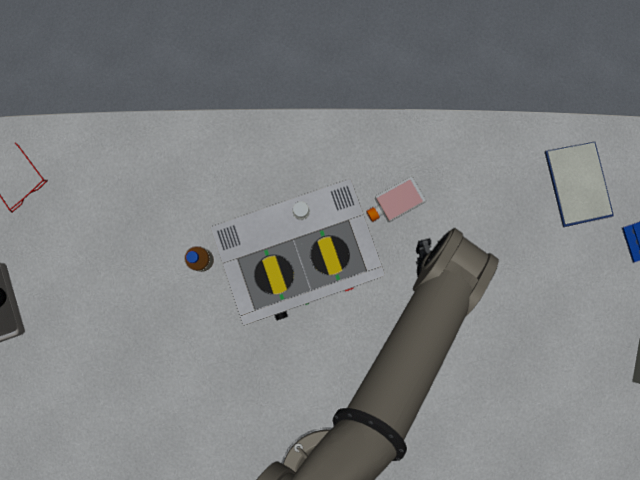

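Both slots, at (274,275) and (330,256), line up with their green marks. The bottle, flask and pot haven't moved, and the hand is clear at (425,250).

```bash
python3 -c "
from station import bot
print(bot.hand_in())"
```

```text
the job is handed in; nothing more can be done
None
```

Both fasteners are turned clockwise to their stops with slots in line with the green marks; the bottle, flask and pot look unmoved, the hand is clear, and the job was handed in at about 13 s (no verdict was returned).

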